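Couple the friction sledge to the spring gauge

TASK

Bring the wooden sledge with the blue grip post to the spring gauge and push its snap hook straight onto the steel ring of the gauge, gently (never more than 20 N), until the orange gate flicks shut with the ring inside. Then draw the sledge back until the red band on the rod has come right out of the tube, hold it there for a second to prove the coupling, ease it back until the rod is at rest, and let go with the sledge coupled and flat on the table. Leave everything else where it is.

Things in the scene. Friction and masses are not known exactly. Their poses are not given: they have to be found in the camera images.
- sledge_post (a point): Centre of the upright blue grip post of the loose wooden friction sledge (0.26 to 0.5 kg). The post is 30 mm along x, 22 mm along y (the width to grip), 52 mm high; this point is 61 mm above the sledge's underside, over the middle of its base (90 x 60 x 36 mm high, the post stands on it). x points forward towards the hook, z up.
- hook_mouth (a point): Middle of the shut gate of the sledge's snap hook, 93 mm ahead (+x) of the post, 26 mm above the underside, same axes. The hook is a level fork of 8 mm steel bar: a flared, centring mouth ahead (tips 22 mm ahead of this point, neck 11 mm wide), a pocket behind, 20 mm wide, rear wall 23 mm behind this point. The ring's bar is past the gate, which flicks shut, some 12 to 16 mm behind this point.
- gate (a joint): The orange spring gate across the hook's mouth, hinged on the hook's left (+y) arm about a vertical axis. 0 = shut (it cannot swing outwards), grows as it is pushed inwards, to 1.2 rad. Its spring needs 3 to 5 N at the ring to start moving and 7 to 13 N to let the ring past; then the force drops by a third or more as the ring seats.
- sledge: The loose sledge with all it carries; origin at the middle of its underside, x forward towards the hook, z up. It rests flat on the table (origin height 0).
- gauge: The spring gauge, screwed down: an aluminium tube 36 mm in diameter on a wooden base 155 x 90 x 8 mm. Origin on the table below the ring's front bar at rest; x points from the ring along the level rod into the tube, so the hook is pushed on along +x and drawn back along -x. Tube mouth and near edge of the base lie 85 mm along +x; rod and ring axis 26 mm above the table.
- ring_bar (a point): Middle of the straight upright front bar (30 mm tall, 6 mm thick) of the gauge's D-shaped steel ring, 26 mm above the table. The ring stands upright in the vertical plane of the rod (hole 31 mm high, 27 mm deep) on the rod's end and swivels sideways up to 0.35 rad against a light spring, so it centres itself in the hook's mouth. x points along the rod towards the tube.
- rod (a joint): The gauge's rod, sliding in the tube on a damped spring, 0.5 N per mm either way, at rest at 0. Positive: drawn out towards the hook's side (to 0.025 m); negative: pushed in (hard stop at -0.042 m, 21 N). So the ring gives way by 15 to 25 mm before the gate yields. A 10 mm red band on the rod, hidden in the tube at rest, is fully out at +0.010 m.
- plain_block: Loose plain wooden block 110 x 60 x 36 mm with a rubber sole and no hook; origin under its centre. It and the sledge stand to the left and right of the gauge, either way round. Bystander.
- tap_key: Loose black tap key with a brass strip, 70 x 50 x 36 mm; bystander.
- brass_weight: Loose brass weight, 48 mm in diameter, 54 mm high; bystander.
- wood_rule: Loose yellow rule, 300 x 28 x 6 mm; bystander.
- lens_holder: Loose wooden U-shaped holder 50 x 90 x 74 mm; bystander.
Not all that is in view belongs to the job. What is shaped like the sledge but purple is not meant.

How it is judged:
By the outcome, as a careful person would: the job done as asked, in the order asked, and still so for the second after the job is handed in, with the robot touching nothing.
It also fails if it takes over 64 s, if anything falls off the work surface, if the arm or the gripper's body presses on something with over 40 N, if the wrist force passes 120 N, or if a joint passes its speed limit or range.

ROBOT

A 7-joint arm with a two-finger parallel gripper is mounted at the origin on the work surface. World frame = base frame: x ahead of the robot, y to its left, z up, the work surface at z = 0. Lengths are in m, angles in rad, forces in N, time in s.
With the tool pointing down it reaches from about 0.425 to 0.875 m from the base axis. Payload 4.7 kg.
Tool frame: the origin (TCP) lies at the very end of the fingers, on their centre line; the grasp point (between the pads) lies 19 mm behind it (bot.grasp_offset is the distance from the TCP to the grasp point, in m); z points along the fingers, y is the direction in which the jaws open and shut (so a half turn about z gives the same grasp; the last joint's range is limited). The gripper opens to 85 mm and grips with 20 to 120 N. Pads are 22 mm wide; open, the fingers measure 114 mm over their backs; the gripper's body (76 mm by 85 mm) begins 54 mm behind the grasp point. The pads swing forward as they close: fully open they stand 13 mm farther back than shut.
Start: joints at [-1.307, 0.321, -0.07, 1.45, 0.023, 1.371, -0.057], TCP at [0.161, 0.63, 0.231] pointing down, gripper open.
Joint ranges: [-2.86, 2.86], [-0.3, 2.09], [-1.38, 1.24], [0.06, 2.45], [-1.56, 4.7], [0.09, 2.05], [-2.69, 2.69]. Speed limits (rad/s): [2.57, 2.57, 3.14, 3.14, 3.14, 3.14, 3.14].

INTERFACE

Orientations are given as a rotation vector (axis times angle).
In Python, from cell import bot, vision gives the robot as it stands. The module is installed in compiled form; this text tells all that it offers.
- The arm moves only by the tool apply_moves, never from a script. Its arguments are lists of equal length, an entry for each row: "fingers": the opening, from 0 (shut) to 1 (fully open); "slide": the shift along the world's x, y, z in m, a list of three; "rotation": the turn, a rotation vector about the world's x, y, z in rad, a list of three. In form: {"fingers": [fingers, ...], "slide": [[tx, ty, tz], ...], "rotation": [[rx, ry, rz], ...]}. A call has 1 to 8 rows; each row is the pose to reach, as a shift and turn from the pose commanded when the call began; what a row does not reach only later rows make up. A row lasts 1/8 s, in which the tool goes at most 62.5 mm and 10.7 degrees, less where a joint would pass 70% of its speed; a pose out of reach is approached as far as the arm can. A call with a gripper value outside its range is refused whole. The fingers move at their own pace and stop on an object; "force" is the grip in N (left out, the last holds). Time passes only in rows, so rows that repeat a pose let the fingers close. It gives the time, the measured TCP pose, the force and the opening at its end, in the units of the state.
- bot.observe(): the state, without advancing time (a new reading comes with each control period).
- vision.snapshot(name): name is "scene" or "top"; returns the picture (480x640x3 uint8, red, green, blue); there is no depth.
- vision.camera_info(name): a dict with "K" (3x3 intrinsics, pixels), "distortion" ([k1, k2, p1, p2, k3] as OpenCV has them; the pictures are not rectified), "view" (4x4, takes a point from world to camera coordinates). Camera axes: x right, y up, looking along -z (the intrinsics and any distortion apply to the point x, -y, -z); pixel columns grow to the right and rows downward; lengths in m; the calibration is good to about 2 mm. A picture is of the moment at which its call begins. camera_info takes no time and is no camera call.
- bot.hand_in(): hands the job in, once; it reports no verdict.
Trained networks look in the newest picture that a camera, given by its name, has taken for a name from the list of things; names that differ only in an ending like _2 or _b are one class to them, and where a whole thing is asked for, a point or a joint stands for the part that bears it (a point fixed in the world has none). Each returns a list of dicts, best first, with "confidence" (0 to 1); they miss things now and then, are a little off and sometimes report something else, mostly with a low value. They report only what shows in the picture. A call takes as long as a camera call. They do not tell look-alikes from the thing itself.
- vision.search_frame(camera, label): "rect" ([left, top, right, bottom] in pixels, round what is visible of it).
- vision.tip_of(camera, label): "at" ([row, column] in pixels: a listed point, or the origin of a listed thing).
The state is a dict: "time_s": time; "qpos": joint angles; "joint_vel": joint speeds; "effort": joint torques, N m; "position": TCP position; "tool_rot": TCP orientation; "contact_force": force on the tool from outside, world axes, zero at the start; "ft_torque": the same for the moment, N m; "opening": finger opening in m.
Only numpy, scipy, OpenCV 4.12 (cv2) and the standard library are available. Lean on these libraries where they do the work, as an engineer would, in place of code of your own. Each camera call takes 0.05 s, during which the arm holds its last target.

## Working session

There is one attempt and no reset: what is moved stays moved. The work goes in short steps, Python scripts to look and compute and a tool call to move; the robot and the scene stay as the last step left them, time stands still between calls to the robot, and variables do not carry over. Pictures are saved under pics/ and viewed, and the job is handed in when it is done.

Besides the shell and the picture viewer there is one more tool, called after "Request:" by a JSON object that holds its "api" and its "payload". apply_moves: Moves the arm, as the interface text tells. Its arguments: {"type":"object","properties":{"fingers":{"type":"array","items":{"type":"number"}},"slide":{"type":"array","items":{"type":"array","items":{"type":"number"}}},"rotation":{"type":"array","items":{"type":"array","items":{"type":"number"}}},"force":{"type":"number"}},"required":["fingers","slide","rotation"]}

```bash
mkdir -p pics; python3 - <<'E'
from cell import bot, vision
import cv2, numpy as np
s=bot.observe()
print({k:np.round(v,3).tolist() for k,v in s.items()}, bot.grasp_offset)
for c in("scene","top"):
    im=vision.snapshot(c); cv2.imwrite(f"pics/{c}0.png",im[:,:,::-1])
    i=vision.camera_info(c); print(c,{k:np.round(v,4).tolist() for k,v in i.items()})
    for l in("sledge_post","hook_mouth","ring_bar","sledge","gauge","plain_block"):
        print(l,[(np.round(d['at'],1).tolist(),round(d['confidence'],2)) for d in vision.tip_of(c,l)])
E
```

```text
{'time_s': 0.0, 'qpos': [-1.307, 0.322, -0.07, 1.452, 0.023, 1.371, -0.057], 'joint_vel': [0.001, 0.0, 0.0, -0.0, -0.0, -0.001, 0.002], 'effort': [0.0, -49.359, -0.382, -31.433, 0.013, 0.011, -0.0], 'position': [0.161, 0.629, 0.23], 'tool_rot': [-0.391, -3.117, 0.003], 'contact_force': [0.233, -0.019, -0.246], 'ft_torque': [-0.008, 0.015, 0.015], 'opening': 0.085} 0.0187
scene {'K': [[438.4626, 0.0, 323.3529], [0.0, 438.4626, 237.2105], [0.0, 0.0, 1.0]], 'distortion': [-0.0934, 0.0, 0.0, 0.0, 0.0], 'view': [[-0.8811, 0.4724, 0.0209, 0.4536], [-0.2688, -0.5368, 0.7997, 0.0597], [0.3891, 0.699, 0.6, -1.2695], [0.0, 0.0, 0.0, 1.0]]}
sledge_post [([202.4, 290.4], 0.78), ([206.8, 368.5], 0.67), ([383.0, 287.1], 0.4)]
hook_mouth [([220.5, 264.5], 0.65), ([236.4, 368.1], 0.62)]
ring_bar [([290.9, 292.8], 0.52)]
sledge [([218.9, 292.1], 0.83), ([221.2, 365.9], 0.61), ([220.3, 261.4], 0.58)]
gauge [([297.2, 290.9], 0.9), ([220.8, 290.1], 0.4)]
plain_block [([339.2, 380.1], 0.94)]
top {'K': [[440.7383, 0.0, 311.9535], [0.0, 440.7383, 239.4788], [0.0, 0.0, 1.0]], 'distortion': [-0.0978, 0.0, 0.0, 0.0, 0.0], 'view': [[0.0015, -0.9996, -0.0287, 0.0121], [0.9932, -0.0019, 0.1165, -0.5426], [-0.1165, -0.0286, 0.9928, -1.026], [0.0, 0.0, 0.0, 1.0]]}
sledge_post [([258.2, 416.1], 0.89), ([335.3, 369.2], 0.68), ([211.8, 292.2], 0.3)]
hook_mouth [([313.2, 330.8], 0.92), ([223.0, 410.7], 0.71)]
ring_bar []
sledge [([337.5, 367.9], 0.95), ([263.6, 410.4], 0.73), ([210.1, 295.0], 0.71)]
gauge [([211.4, 293.1], 0.74)]
plain_block [([250.5, 214.7], 0.87)]
```

View pics/scene0.png

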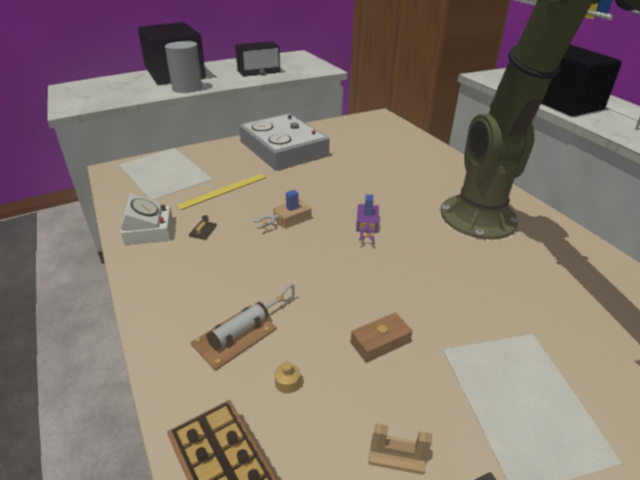

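View pics/top0.png

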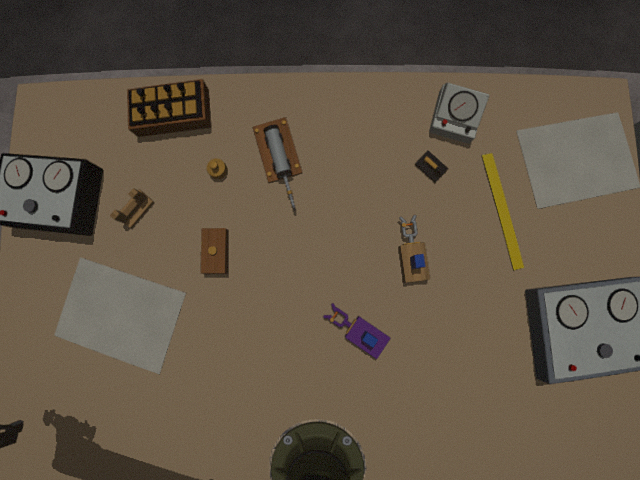

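The pictures show two candidates for the sledge. One is wood-coloured with a blue post, at top (416,258) and scene (290,202). The other is purple, at top (368,337) and scene (368,207). The wooden one fits the description. I'll confirm it in enlarged crops and triangulate.

```bash
cat > h.py <<'E'
import numpy as np, cv2
from cell import bot, vision
from scipy.optimize import least_squares
I={c:vision.camera_info(c) for c in("scene","top")}
def proj(c,P):
    i=I[c]; V=np.array(i['view']); P=np.atleast_2d(P).astype(float)
    q=P@V[:3,:3].T+V[:3,3]; q=q*[1,-1,-1]
    return cv2.projectPoints(q.reshape(-1,1,3),np.zeros(3),np.zeros(3),np.array(i['K']),np.array(i['distortion']))[0].reshape(-1,2)
def tri(obs): # {cam:(u,v)}
    f=lambda p: np.concatenate([(proj(c,p)[0]-o) for c,o in obs.items()])
    r=least_squares(f,[.5,0,.03]); return r.x, r.fun
def onz(c,uv,z):
    f=lambda p: proj(c,[p[0],p[1],z])[0]-uv
    r=least_squares(f,[.5,0]); return r.x
def crop(c,im,u0,v0,w,h,k,name,draw=()):
    a=cv2.resize(im[v0:v0+h,u0:u0+w],None,fx=k,fy=k,interpolation=cv2.INTER_CUBIC)[:,:,::-1].copy()
    for (u,v) in draw: cv2.circle(a,(int((u-u0+.5)*k),int((v-v0+.5)*k)),3,(0,255,0),1)
    cv2.imwrite("pics/"+name,a); return a
E
python3 - <<'E'
from h import *
print(tri({'scene':(290.4,202.4),'top':(416.1,258.2)}))
print(tri({'scene':(264.5,220.5),'top':(410.7,223.0)}))
print(tri({'scene':(292.8,290.9),'top':(293,211)}))
t=cv2.imread('pics/top0.png')[:,:,::-1]; s=cv2.imread('pics/scene0.png')[:,:,::-1]
a=crop('top',t,380,200,60,100,5,'a.png');b=crop('top',t,245,110,70,110,5,'b.png')
c=crop('scene',s,245,180,80,60,5,'c.png');d=crop('scene',s,185,270,120,100,5,'d.png')
def pad(x,h,w):
    o=np.zeros((h,w,3),np.uint8); o[:x.shape[0],:x.shape[1]]=x; return o
cv2.imwrite('pics/ab.png',np.hstack([pad(a,560,310),pad(b,560,360)]))
E
```

```text
(array([ 0.49514572, -0.23152807,  0.05624705]), array([-0.09976106, -0.01708477, -0.04233456,  0.07460782]))
(array([ 0.57998534, -0.22526584,  0.02675423]), array([-1.4591981 , -0.29597908, -0.62310749,  1.17590956]))
(array([0.61841373, 0.05639817, 0.02054996]), array([ 1.76781337,  0.25697191,  0.99850491, -1.68797913]))
```

View pics/ab.png

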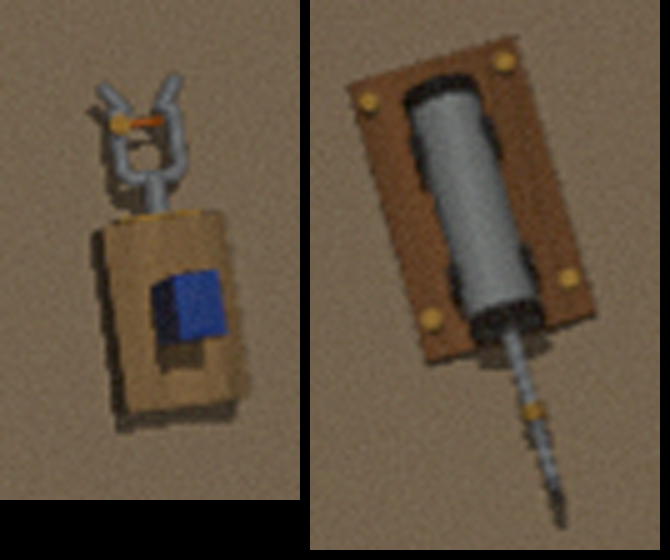

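View pics/c.png

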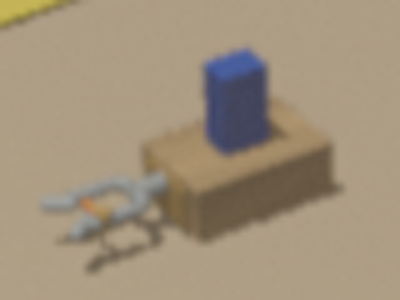

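View pics/d.png

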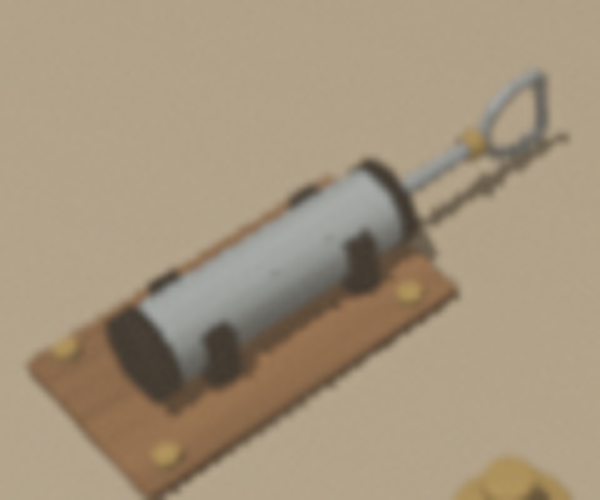

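The crop confirms it: a wooden base, a blue post and a steel hook with an orange gate. Next I'll fit the known geometry to the corners in both views.

```bash
cat > fit.py <<'E'
from h import *
A=lambda x,y:((x+.5)/5-.5+380,(y+.5)/5-.5+200)
B=lambda x,y:((x-310+.5)/5-.5+245,(y+.5)/5-.5+110)
C=lambda x,y:((x+.5)/5-.5+245,(y+.5)/5-.5+180)
D=lambda x,y:((x+.5)/5-.5+185,(y+.5)/5-.5+270)
def fit(obs,x0):
    def W(p,m): c,s=np.cos(p[2]),np.sin(p[2]); return [p[0]+c*m[0]-s*m[1],p[1]+s*m[0]+c*m[1],m[2]]
    f=lambda p: np.concatenate([proj(c,W(p,m))[0]-uv for c,m,uv in obs])
    r=least_squares(f,x0,loss='soft_l1'); return r.x, np.round(f(r.x).reshape(-1,2),1).tolist()
S=[('top',(.045,.03,.036),A(105,227)),('top',(.045,-.03,.036),A(222,212)),('top',(-.045,-.03,.036),A(243,400)),('top',(-.045,.03,.036),A(120,413)),
('top',(.015,.011,.087),A(178,275)),('top',(.015,-.011,.087),A(218,270)),('top',(-.015,-.011,.087),A(226,334)),('top',(-.015,.011,.087),A(187,343)),
('scene',(.015,.011,.087),C(232,79)),('scene',(-.015,.011,.087),C(267,66)),('scene',(.045,.03,.036),C(200,192)),('scene',(-.045,.03,.036),C(330,145)),('scene',(.045,-.03,.036),C(143,150))]
G=[('top',(.24,.045,.008),B(350,88)),('top',(.24,-.045,.008),B(517,38)),('top',(.085,-.045,.008),B(593,318)),('top',(.085,.045,.008),B(428,362)),
('scene',(.24,-.045,.008),D(28,368)),('scene',(.24,.045,.008),D(150,494)),('scene',(.085,.045,.008),D(458,292)),
('scene',(0,0,.041),D(540,72)),('scene',(0,0,.011),D(542,135)),('top',(0,0,.011),B(560,525))]
if __name__=="__main__":
    for n,o,x0 in(("sledge",S,[.5,-.23,0]),("gauge",G,[.6,.05,.3])):
        for cs in(("top",),("scene",),("top","scene")):
            print(n,cs,*[np.round(v,4).tolist() for v in fit([q for q in o if q[0] in cs],x0)])
E
python3 fit.py
```

```text
sledge ('top',) [0.4875, -0.2323, 0.0901] [[-0.5, -0.5], [1.0, 0.2], [1.2, 0.3], [0.7, 0.1], [-1.5, -0.1], [0.1, 0.0], [0.1, 0.4], [-1.8, -0.5]]
sledge ('scene',) [0.4907, -0.2302, 0.1724] [[-1.5, 0.7], [0.6, -0.2], [0.1, 0.8], [1.0, -0.7], [-0.6, -0.7]]
sledge ('top', 'scene') [0.4877, -0.2321, 0.1008] [[-0.8, -0.4], [0.7, 0.0], [1.2, 0.0], [0.8, 0.1], [-1.7, -0.1], [-0.1, -0.1], [-0.0, 0.2], [-1.8, -0.5], [-1.3, -0.0], [1.3, -0.5], [-0.4, -0.2], [1.6, -0.5], [0.2, -2.1]]
gauge ('top',) [0.6177, 0.0565, 0.279] [[-0.3, -0.2], [0.1, 0.1], [1.3, 0.3], [-0.3, 1.4], [-0.4, -4.3]]
gauge ('scene',) [0.6233, 0.058, 0.2924] [[-0.9, -0.6], [0.0, 1.4], [0.8, -0.8], [0.1, 1.6], [-0.0, -1.2]]
gauge ('top', 'scene') [0.6211, 0.0564, 0.2859] [[-0.7, -1.2], [-0.5, -1.1], [1.1, -1.0], [-0.4, 0.3], [-0.4, -2.1], [0.3, -0.1], [1.2, -1.7], [0.7, 0.8], [0.6, -2.0], [-0.3, -5.6]]
```

```bash
python3 - <<'E'
from h import *
print("purple base",onz('top',(368,338),.036),"tips",onz('top',(324,318),.026),onz('top',(335,306),.026),onz('top',(352,320),.036),onz('top',(390,340),.036))
print("plain",onz('top',(214,250),.036),"rule",onz('top',(488,155),0),onz('top',(518,268),0))
E
```

```text
purple base [ 0.31007073 -0.11951014] tips [ 0.35583561 -0.0167161 ] [ 0.38414204 -0.0428517 ] [ 0.35185598 -0.08236244] [ 0.30532226 -0.17089763]
plain [0.51699336 0.2481156 ] rule [ 0.76254639 -0.43631996] [ 0.47419098 -0.49793467]
```

Request:
{"api": "apply_moves", "payload": {"fingers": [1, 1, 1, 1, 1, 1, 1, 1], "slide": [[0.042, -0.035, 0], [0.084, -0.07, 0], [0.126, -0.105, 0], [0.168, -0.14, 0], [0.21, -0.175, 0], [0.252, -0.21, 0], [0.294, -0.245, 0], [0.339, -0.28, 0]], "rotation": [[0, 0, 0], [0, 0, 0.05], [0, 0, 0.1], [0, 0, 0.15], [0, 0, 0.2], [0, 0, 0.25], [0, 0, 0.3], [0, 0, 0.344]]}}

```text
time_s: 1.7
position: [0.5008, 0.3489, 0.2317]
tool_rot: [-0.151, 3.137, 0.001]
contact_force: [0.7, 0.6, 0.5]
opening: 0.0856
```

Request:
{"api": "apply_moves", "payload": {"fingers": [1, 1, 1, 1, 1, 1, 1, 1], "slide": [[0.006, -0.05, 0], [0.012, -0.1, 0], [0.018, -0.15, 0], [0.024, -0.2, 0], [0.03, -0.25, 0], [0.036, -0.3, 0], [0.042, -0.35, 0], [0.05, -0.4, 0]], "rotation": [[0, 0, 0], [0, 0, 0], [0, 0, 0], [0, 0, 0], [0, 0, 0], [0, 0, 0], [0, 0, 0], [0, 0, 0]]}}

```text
time_s: 2.7
position: [0.5498, -0.0517, 0.2317]
tool_rot: [-0.148, 3.137, 0.001]
contact_force: [0.1, -0.3, 0.1]
opening: 0.0854
```

Request:
{"api": "apply_moves", "payload": {"fingers": [1, 1, 1, 1, 1, 1, 1], "slide": [[-0.015, -0.045, 0], [-0.03, -0.09, -0.02], [-0.045, -0.135, -0.05], [-0.062, -0.182, -0.08], [-0.062, -0.182, -0.11], [-0.062, -0.182, -0.11], [-0.062, -0.182, -0.11]], "rotation": [[0, 0, 0], [0, 0, 0], [0, 0, 0], [0, 0, 0], [0, 0, 0], [0, 0, 0], [0, 0, 0]]}}

```text
time_s: 3.58
position: [0.4888, -0.2317, 0.1225]
tool_rot: [-0.15, 3.136, -0.0]
contact_force: [0.7, 0.8, -0.4]
opening: 0.0855
```

```bash
python3 - <<'E'
from h import *
a=[]
t=vision.snapshot('top');a.append(crop('top',t,370,190,80,100,5,'e1.png')); 
s=vision.snapshot('scene');a.append(crop('scene',s,250,130,80,100,5,'e2.png'))
cv2.imwrite('pics/e.png',np.hstack(a))
E
```

```text
(no output)
```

View pics/e.png

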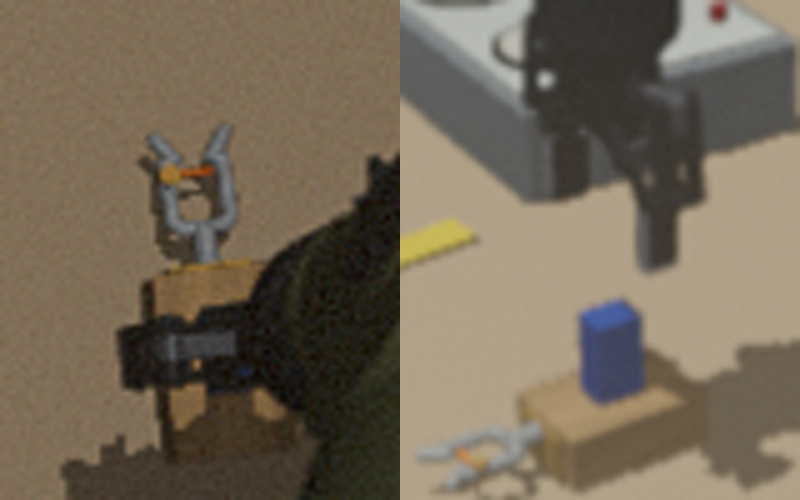

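The top view at (408,257) shows the open jaws straddling the blue post. The scene view shows the gripper above it at (375,195). I'll descend and grip.

Request:
{"api": "apply_moves", "payload": {"fingers": [1, 1, 1, 1, 0.3, 0, 0, 0], "slide": [[0, 0, -0.03], [0, 0, -0.06], [0, 0, -0.077], [0, 0, -0.077], [0, 0, -0.077], [0, 0, -0.077], [0, 0, -0.077], [0, 0, -0.077]], "rotation": [[0, 0, 0], [0, 0, 0], [0, 0, 0], [0, 0, 0], [0, 0, 0], [0, 0, 0], [0, 0, 0], [0, 0, 0]], "force": 60}}

```text
time_s: 4.68
position: [0.488, -0.2323, 0.0449]
tool_rot: [-0.148, 3.137, 0.0]
contact_force: [-1.0, -0.3, 3.0]
opening: 0.0216
```

Request:
{"api": "apply_moves", "payload": {"fingers": [0, 0, 0], "slide": [[0, 0, 0], [0, 0, 0.01], [0, 0, 0.02]], "rotation": [[0, 0, 0], [0, 0, 0], [0, 0, 0]]}}

```text
time_s: 5.05
position: [0.4871, -0.232, 0.0644]
tool_rot: [0.148, -3.137, -0.001]
contact_force: [-0.3, 0.2, -3.1]
opening: 0.0215
```

```bash
python3 - <<'E'
from h import *
a=[]
t=vision.snapshot('top');a.append(crop('top',t,370,190,80,100,5,'f1.png')); 
s=vision.snapshot('scene');a.append(crop('scene',s,250,150,80,100,5,'f2.png'))
cv2.imwrite('pics/f.png',np.hstack(a)); print(bot.observe())
E
```

```text
{'time_s': 5.15, 'qpos': array([-0.12470332,  0.26237958,  0.58774162,  1.92872382, -0.17253858,
        0.99772868,  2.20610948]), 'joint_vel': array([ 0.00180909,  0.01215147, -0.00481991,  0.01173149, -0.00886091,
       -0.01604542,  0.00747743]), 'effort': array([ -0.09169692, -36.77363276,   4.69185099, -27.48788595,
         0.04564884,   0.21326617,  -0.04555271]), 'position': array([ 0.48847903, -0.232487  ,  0.0655495 ]), 'tool_rot': array([-1.48010477e-01,  3.13607566e+00, -9.30495298e-04]), 'contact_force': array([ 0.16328128,  0.51456943, -3.15606171]), 'ft_torque': array([-0.04331996, -0.0448715 ,  0.02691595]), 'opening': 0.021651601510231086}
```

View pics/f.png

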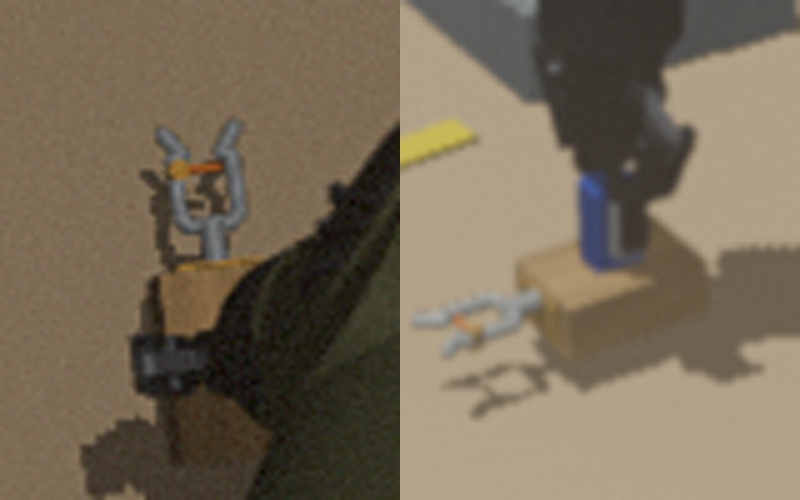

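Lifted flat: the hook shows at top (410,222). The weight is about 3.1 N, so roughly 0.32 kg. I'll carry it to the pre-approach pose.

Request:
{"api": "apply_moves", "payload": {"fingers": [0, 0, 0, 0, 0, 0, 0, 0], "slide": [[0, 0.03, 0.005], [0, 0.065, 0.01], [0, 0.1, 0.01], [0, 0.135, 0.01], [-0.003, 0.17, 0.01], [-0.006, 0.205, 0.01], [-0.01, 0.235, 0.01], [-0.012, 0.247, 0.01]], "rotation": [[0, 0, 0.02], [0, 0, 0.05], [0, 0, 0.08], [0, 0, 0.11], [0, 0, 0.14], [0, 0, 0.16], [0, 0, 0.18], [0, 0, 0.19]]}}

```text
time_s: 6.15
position: [0.4752, 0.0166, 0.0742]
tool_rot: [0.45, -3.109, -0.001]
contact_force: [1.0, -1.0, -4.0]
opening: 0.0215
```

Request:
{"api": "apply_moves", "payload": {"fingers": [0, 0, 0, 0, 0], "slide": [[0, 0, 0], [0, 0, -0.01], [0, 0, -0.02], [0, 0, -0.028], [0, 0, -0.028]], "rotation": [[0, 0, 0], [0, 0, 0], [0, 0, 0], [0, 0, 0], [0, 0, 0]]}}

```text
time_s: 6.78
position: [0.4753, 0.0142, 0.0456]
tool_rot: [0.443, -3.109, 0.001]
contact_force: [0.0, 0.1, -3.4]
opening: 0.0214
```

```bash
python3 - <<'E'
from h import *
t=vision.snapshot('top');cv2.imwrite('pics/g0.png',t[:,:,::-1]);a=crop('top',t,255,110,80,110,7,'g1.png')
s=vision.snapshot('scene');cv2.imwrite('pics/gs0.png',s[:,:,::-1]);b=crop('scene',s,270,190,110,110,7,'g2.png')
E
```

```text
(no output)
```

View pics/g1.png

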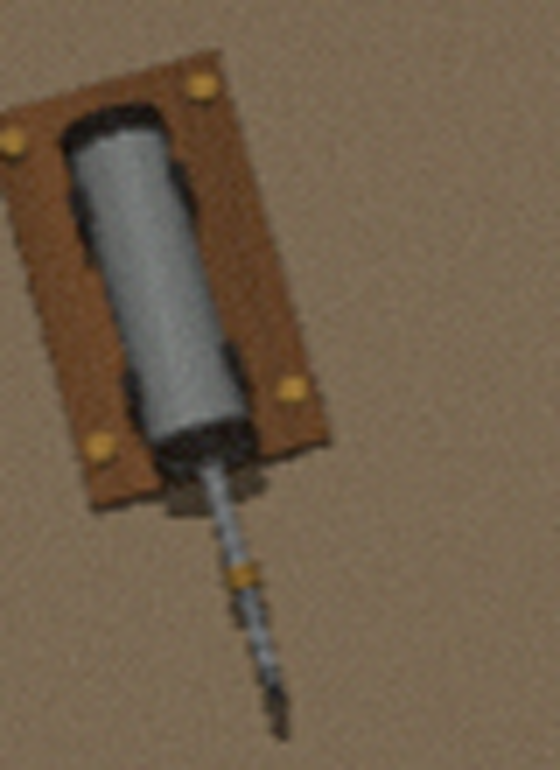

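View pics/g2.png

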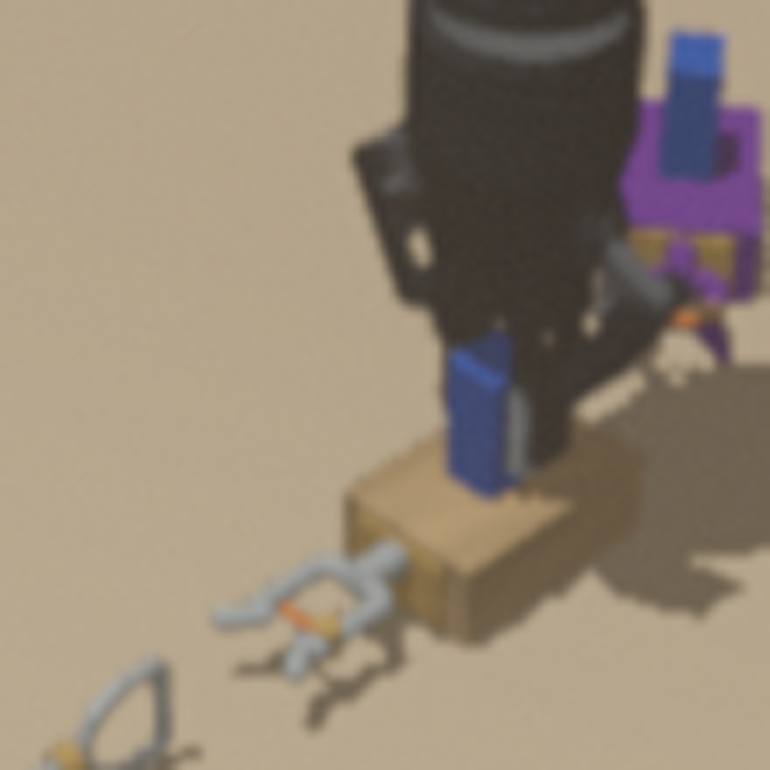

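```bash
python3 - <<'E'
from h import *
t=cv2.imread('pics/g0.png')[:,:,::-1];a=crop('top',t,265,180,80,80,7,'g3.png')
E
```

```text
(no output)
```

View pics/g3.png

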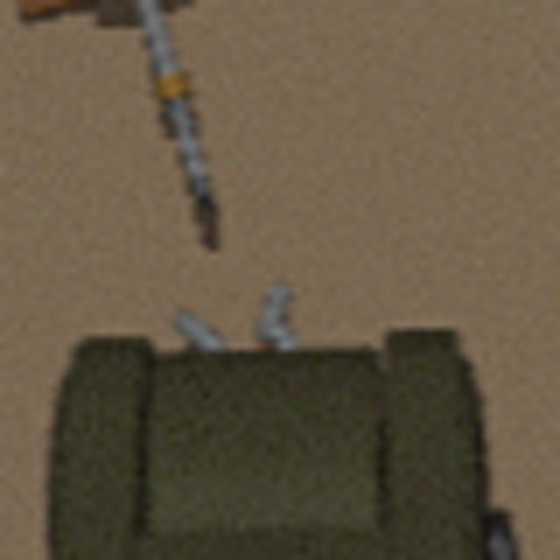

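The hook tips at top (291,225)/(305,221) straddle the extrapolated rod line to within about 1 mm. I'll set the sledge down and approach.

Request:
{"api": "apply_moves", "payload": {"fingers": [0, 0, 0], "slide": [[0, 0, -0.001], [0, 0, -0.0015], [0, 0, -0.0015]], "rotation": [[0, 0, 0], [0, 0, 0], [0, 0, 0]]}}

```text
time_s: 7.25
position: [0.4757, 0.0149, 0.0449]
tool_rot: [-0.445, 3.11, 0.0]
contact_force: [-0.3, -0.4, -2.5]
opening: 0.0214
```

Request:
{"api": "apply_moves", "payload": {"fingers": [0, 0, 0, 0, 0, 0, 0, 0], "slide": [[0.005, 0.0015, 0], [0.01, 0.003, 0], [0.014, 0.004, 0], [0.019, 0.0056, 0], [0.024, 0.007, 0], [0.029, 0.0085, 0], [0.034, 0.01, 0], [0.034, 0.01, 0]], "rotation": [[0, 0, 0], [0, 0, 0], [0, 0, 0], [0, 0, 0], [0, 0, 0], [0, 0, 0], [0, 0, 0], [0, 0, 0]]}}

```text
time_s: 8.25
position: [0.5105, 0.0251, 0.0449]
tool_rot: [-0.445, 3.109, 0.0]
contact_force: [-0.3, -0.2, -2.2]
opening: 0.0211
```

```bash
python3 - <<'E'
from h import *
s=vision.snapshot('scene');b=crop('scene',s,250,220,90,90,8,'i2.png')
t=vision.snapshot('top');a=crop('top',t,265,170,80,80,7,'i1.png')
E
```

```text
(no output)
```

View pics/i2.png

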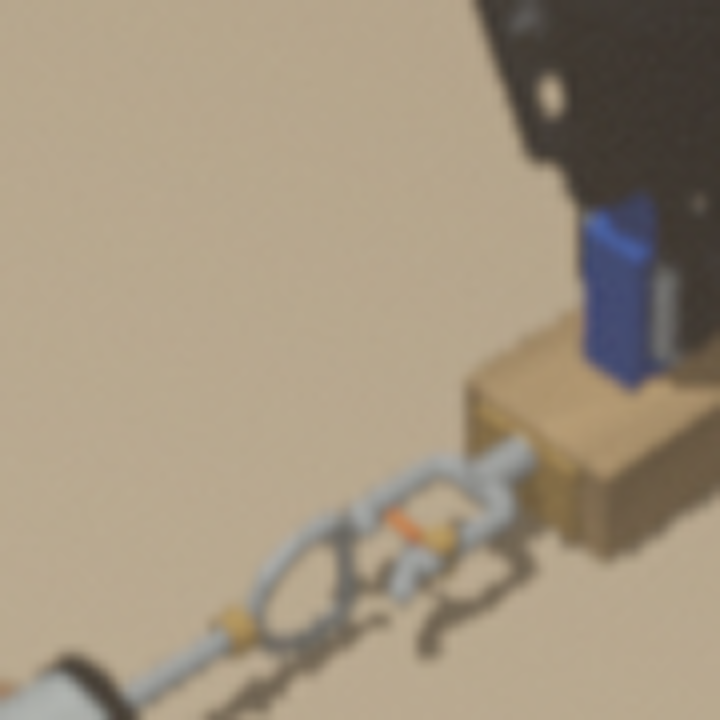

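View pics/i1.png

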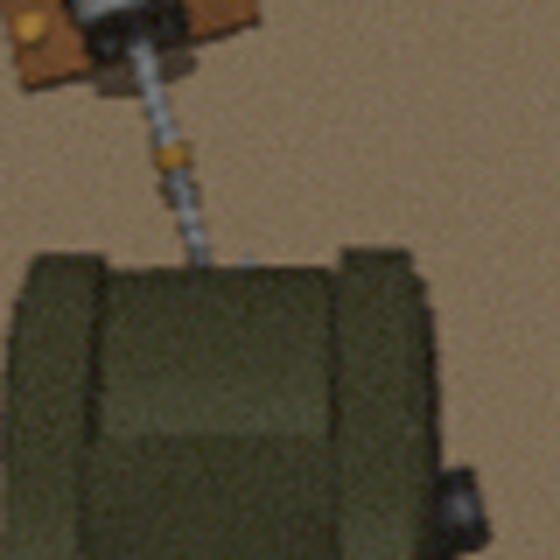

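The ring bar at scene (293,291) is entering between the flared tips at (294,285)/(300,294). I'll press down a little and push on slowly.

Request:
{"api": "apply_moves", "payload": {"fingers": [0, 0, 0, 0, 0, 0, 0, 0], "slide": [[0, 0, -0.001], [0.0035, 0.001, -0.001], [0.007, 0.002, -0.001], [0.0105, 0.003, -0.001], [0.014, 0.004, -0.001], [0.0175, 0.005, -0.001], [0.021, 0.006, -0.001], [0.021, 0.006, -0.001]], "rotation": [[0, 0, 0], [0, 0, 0], [0, 0, 0], [0, 0, 0], [0, 0, 0], [0, 0, 0], [0, 0, 0], [0, 0, 0]]}}

```text
time_s: 9.35
position: [0.5291, 0.0299, 0.0449]
tool_rot: [0.443, -3.106, -0.0]
contact_force: [-8.8, -0.7, 11.6]
opening: 0.0216
```

Request:
{"api": "apply_moves", "payload": {"fingers": [0, 0, 0, 0, 0], "slide": [[0.0024, 0.0007, 0], [0.0048, 0.0014, 0], [0.0072, 0.0021, 0], [0.0096, 0.0028, 0], [0.0096, 0.0028, 0]], "rotation": [[0, 0, 0], [0, 0, 0], [0, 0, 0], [0, 0, 0], [0, 0, 0]]}}

```text
time_s: 9.98
position: [0.5369, 0.0319, 0.045]
tool_rot: [0.442, -3.102, -0.0]
contact_force: [-13.1, -3.8, 17.8]
opening: 0.0214
```

```bash
python3 - <<'E'
from h import *
s=vision.snapshot('scene');b=crop('scene',s,240,230,80,80,8,'j2.png')
E
```

```text
(no output)
```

View pics/j2.png

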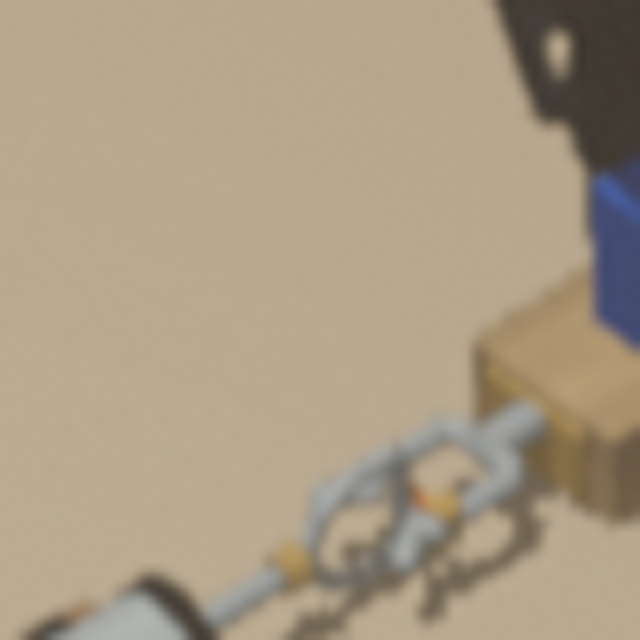

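The gate at scene (293,292) has met the bar. The push is about 13 N, but the 18 N downward press is too much, so I'll ease that off.

Request:
{"api": "apply_moves", "payload": {"fingers": [0, 0, 0], "slide": [[0, 0, 0.0007], [0, 0, 0.0013], [0, 0, 0.0013]], "rotation": [[0, 0, 0], [0, 0, 0], [0, 0, 0]]}}

```text
time_s: 10.4
position: [0.5373, 0.0322, 0.045]
tool_rot: [0.443, -3.104, 0.0]
contact_force: [-8.1, -3.5, 6.7]
opening: 0.0215
```

Request:
{"api": "apply_moves", "payload": {"fingers": [0, 0, 0, 0], "slide": [[0.0019, 0.0006, 0], [0.0038, 0.0011, 0], [0.0058, 0.0017, 0], [0.0058, 0.0017, 0]], "rotation": [[0, 0, 0], [0, 0, 0], [0, 0, 0], [0, 0, 0]]}}

```text
time_s: 10.9
position: [0.5424, 0.0338, 0.0451]
tool_rot: [0.442, -3.102, 0.0]
contact_force: [-10.8, -2.8, 9.5]
opening: 0.0215
```

Request:
{"api": "apply_moves", "payload": {"fingers": [0, 0, 0], "slide": [[0.0019, 0.0006, 0], [0.0038, 0.0011, 0], [0.0038, 0.0011, 0]], "rotation": [[0, 0, 0], [0, 0, 0], [0, 0, 0]]}}

```text
time_s: 11.28
position: [0.5457, 0.0347, 0.0452]
tool_rot: [0.442, -3.101, 0.0]
contact_force: [-12.7, -3.5, 10.6]
opening: 0.0215
```

```bash
python3 - <<'E'
from h import *
s=vision.snapshot('scene');b=crop('scene',s,240,230,80,80,8,'k2.png')
print(bot.observe()['contact_force'])
E
```

```text
[-13.1830607   -3.02063569  10.25911652]
```

View pics/k2.png

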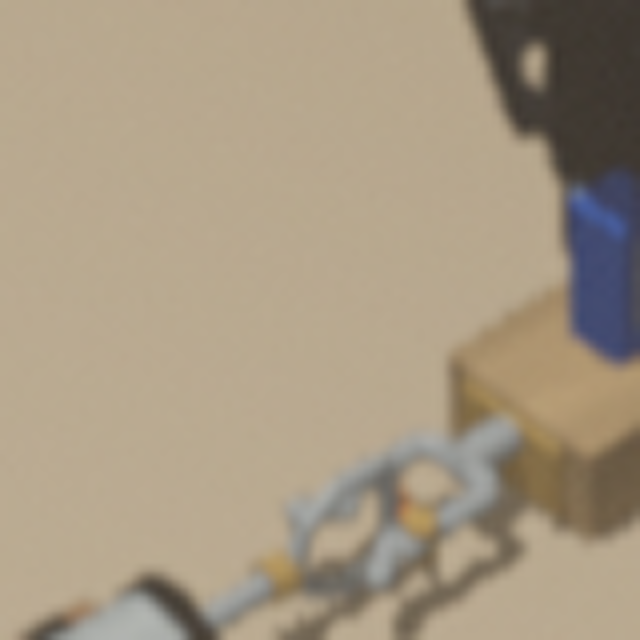

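Request:
{"api": "apply_moves", "payload": {"fingers": [0, 0, 0, 0], "slide": [[0.0, 0.0, 0.0008], [0.0019, 0.0006, 0.0008], [0.0038, 0.0011, 0.0008], [0.0038, 0.0011, 0.0008]], "rotation": [[0, 0, 0], [0, 0, 0], [0, 0, 0], [0, 0, 0]]}}

```text
time_s: 11.82
position: [0.5492, 0.0358, 0.0452]
tool_rot: [0.442, -3.1, 0.0]
contact_force: [-10.3, -4.1, 6.7]
opening: 0.0217
```

Request:
{"api": "apply_moves", "payload": {"fingers": [0, 0, 0], "slide": [[0.0019, 0.0006, 0], [0.0038, 0.0011, 0], [0.0038, 0.0011, 0]], "rotation": [[0, 0, 0], [0, 0, 0], [0, 0, 0]]}}

```text
time_s: 12.2
position: [0.5511, 0.0364, 0.0455]
tool_rot: [0.441, -3.096, 0.0]
contact_force: [-16.2, -4.0, 14.3]
opening: 0.0209
```

```bash
python3 - <<'E'
from h import *
s=vision.snapshot('scene');b=crop('scene',s,240,230,80,80,8,'l2.png')
print(bot.observe()['contact_force'])
E
```

```text
[-17.34975638  -3.97675276  13.49127988]
```

View pics/l2.png

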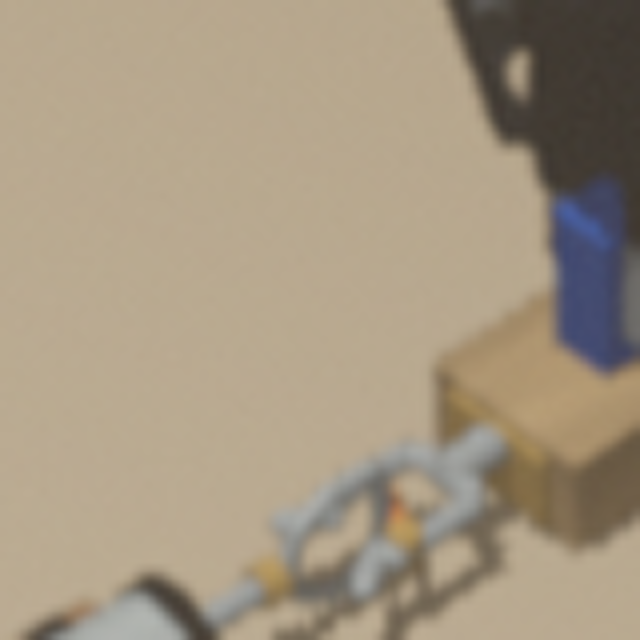

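The gripper is pitching nose-down by 0.014 rad under load, which presses the front edge on the table. I'll counter-rotate and lift slightly before pushing on.

Request:
{"api": "apply_moves", "payload": {"fingers": [0, 0, 0], "slide": [[0, 0, 0.0004], [0, 0, 0.0007], [0, 0, 0.0007]], "rotation": [[0.0015, -0.006, 0], [0.003, -0.012, 0], [0.003, -0.012, 0]]}}

```text
time_s: 12.62
position: [0.5511, 0.0364, 0.045]
tool_rot: [0.443, -3.109, -0.002]
contact_force: [-12.8, -4.0, 6.7]
opening: 0.0214
```

Request:
{"api": "apply_moves", "payload": {"fingers": [0, 0, 0], "slide": [[0.0014, 0.0004, 0], [0.0028, 0.0008, 0], [0.0028, 0.0008, 0]], "rotation": [[0, 0, 0], [0, 0, 0], [0, 0, 0]]}}

```text
time_s: 13.0
position: [0.5539, 0.0373, 0.045]
tool_rot: [0.443, -3.108, -0.002]
contact_force: [-12.9, -3.1, 6.0]
opening: 0.0214
```

```bash
python3 - <<'E'
from h import *
s=vision.snapshot('scene');b=crop('scene',s,240,230,80,80,8,'m2.png')
print(bot.observe()['contact_force'],bot.observe()['position'])
E
```

```text
[-12.75446585  -3.09770036   6.63571008] [0.55389678 0.03737175 0.04499692]
```

View pics/m2.png

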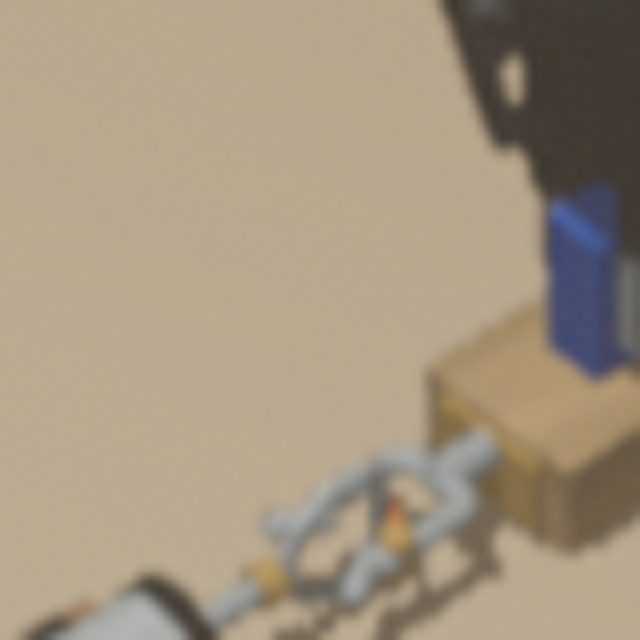

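Request:
{"api": "apply_moves", "payload": {"fingers": [0, 0, 0], "slide": [[0.0014, 0.0004, 0], [0.0028, 0.0008, 0], [0.0028, 0.0008, 0]], "rotation": [[0, 0, 0], [0, 0, 0], [0, 0, 0]]}}

```text
time_s: 13.42
position: [0.5599, 0.0399, 0.0452]
tool_rot: [-0.444, 3.104, 0.003]
contact_force: [-4.3, -0.1, -3.6]
opening: 0.0215
```

Request:
{"api": "apply_moves", "payload": {"fingers": [0, 0, 0], "slide": [[0.0014, 0.0004, 0], [0.0028, 0.0008, 0], [0.0028, 0.0008, 0]], "rotation": [[0, 0, 0], [0, 0, 0], [0, 0, 0]]}}

```text
time_s: 13.8
position: [0.563, 0.0403, 0.0452]
tool_rot: [-0.444, 3.104, 0.002]
contact_force: [-5.8, -2.0, -3.6]
opening: 0.0209
```

```bash
python3 - <<'E'
from h import *
s=vision.snapshot('scene');b=crop('scene',s,240,230,80,80,8,'n2.png')
print(bot.observe()['contact_force'],bot.observe()['position'])
E
```

```text
[-5.8760765  -1.42968955 -2.8334733 ] [0.56294778 0.04021476 0.04515849]
```

View pics/n2.png

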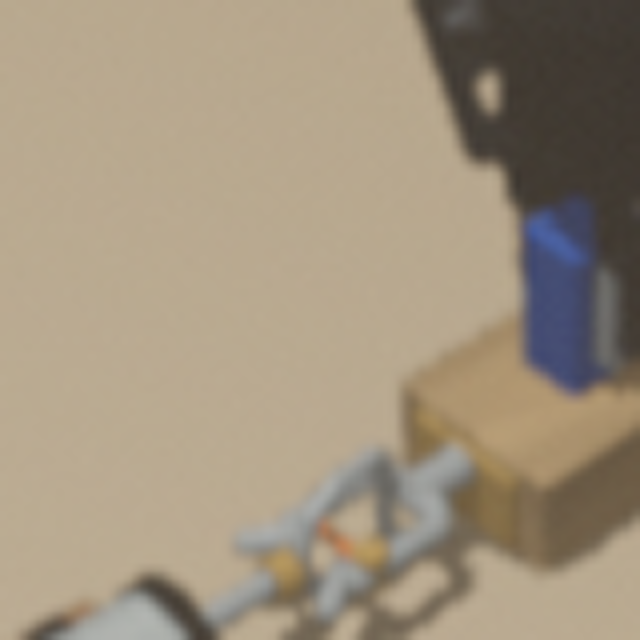

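The gate flicked shut, seen orange across the mouth at scene (282,297). The bar is inside at (288,292) and the force fell from 13 to about 5 N. Now I'll level the tool and draw back.

Request:
{"api": "apply_moves", "payload": {"fingers": [0, 0, 0, 0, 0, 0, 0, 0], "slide": [[0, 0, 0], [-0.004, -0.0012, -0.0005], [-0.008, -0.0023, -0.0005], [-0.012, -0.0035, -0.0005], [-0.016, -0.0047, -0.0005], [-0.02, -0.0059, -0.0005], [-0.024, -0.007, -0.0005], [-0.024, -0.007, -0.0005]], "rotation": [[-0.0015, 0.006, 0], [-0.003, 0.012, 0], [-0.003, 0.012, 0], [-0.003, 0.012, 0], [-0.003, 0.012, 0], [-0.003, 0.012, 0], [-0.003, 0.012, 0], [-0.003, 0.012, 0]]}}

```text
time_s: 14.85
position: [0.5418, 0.0339, 0.0463]
tool_rot: [-0.445, 3.11, 0.0]
contact_force: [-0.8, -0.4, -3.1]
opening: 0.0213
```

```bash
python3 - <<'E'
from h import *
s=vision.snapshot('scene');b=crop('scene',s,240,230,80,80,8,'o2.png')
print(bot.observe()['contact_force'],bot.observe()['position'])
E
```

```text
[ 0.28150616 -0.80487213 -3.5492642 ] [0.54201547 0.03404563 0.04628736]
```

View pics/o2.png

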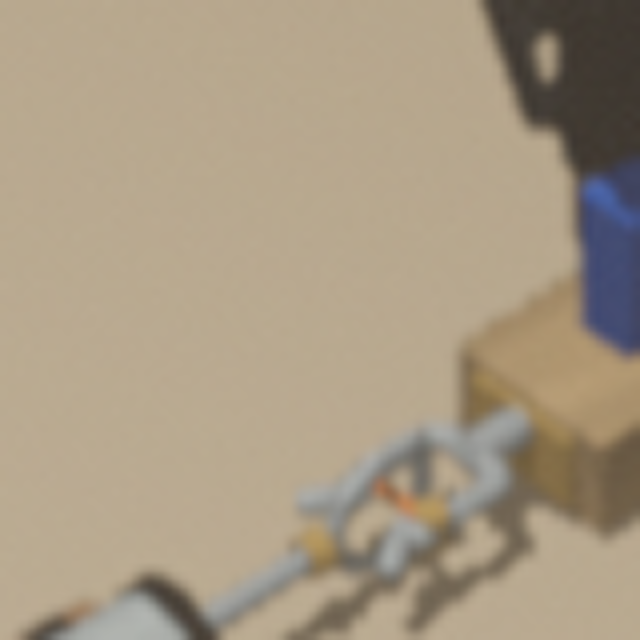

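The rod is back at rest, with its ferrule at scene (280,298) as at the start, and the gate is shut. I'll lower by 1 mm onto the table and draw on.

Request:
{"api": "apply_moves", "payload": {"fingers": [0, 0, 0, 0, 0, 0, 0, 0], "slide": [[0, 0, -0.001], [-0.003, -0.0009, -0.001], [-0.006, -0.0018, -0.001], [-0.009, -0.0026, -0.001], [-0.012, -0.0035, -0.001], [-0.015, -0.0044, -0.001], [-0.018, -0.0053, -0.001], [-0.018, -0.0053, -0.001]], "rotation": [[0, 0, 0], [0, 0, 0], [0, 0, 0], [0, 0, 0], [0, 0, 0], [0, 0, 0], [0, 0, 0], [0, 0, 0]]}}

```text
time_s: 15.9
position: [0.5248, 0.0291, 0.0454]
tool_rot: [-0.445, 3.107, 0.0]
contact_force: [5.6, 1.2, -6.6]
opening: 0.0214
```

```bash
python3 - <<'E'
from h import *
s=vision.snapshot('scene');b=crop('scene',s,240,230,80,80,8,'p2.png')
print(bot.observe()['contact_force'],bot.observe()['position'])
E
```

```text
[ 5.01992714  2.07840165 -6.83291251] [0.52483924 0.02911094 0.04541849]
```

View pics/p2.png

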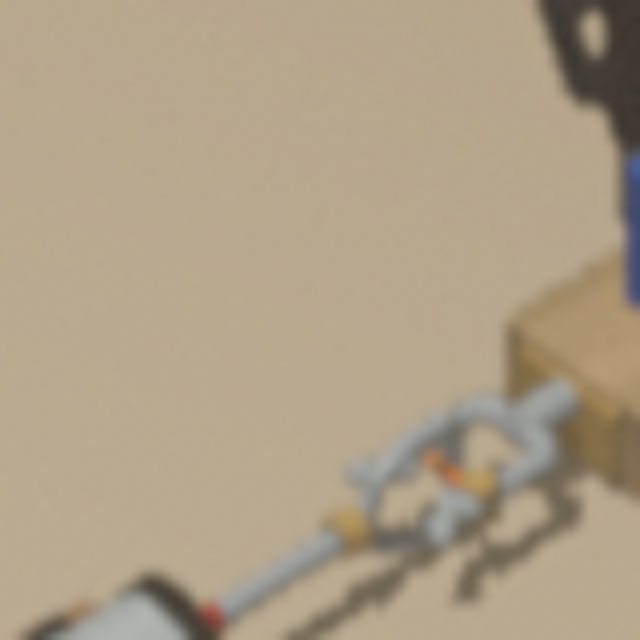

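The bar is held against the shut gate and the red band is starting to show at scene (266,307). I'll draw 5.5 mm further and hold.

Request:
{"api": "apply_moves", "payload": {"fingers": [0, 0, 0, 0], "slide": [[-0.002, -0.0006, 0], [-0.004, -0.0012, 0], [-0.0055, -0.0016, 0], [-0.0055, -0.0016, 0]], "rotation": [[0, 0, 0], [0, 0, 0], [0, 0, 0], [0, 0, 0]]}}

```text
time_s: 16.45
position: [0.5206, 0.0279, 0.0459]
tool_rot: [-0.445, 3.105, 0.0]
contact_force: [7.4, 2.4, -7.4]
opening: 0.0215
```

```bash
python3 - <<'E'
from h import *
s=vision.snapshot('scene');b=crop('scene',s,245,230,80,80,8,'q2.png')
t=vision.snapshot('top');b=crop('top',t,265,150,60,60,8,'q1.png')
print(bot.observe()['contact_force'],bot.observe()['position'])
E
```

```text
[ 6.78640652  2.58203443 -7.27728512] [0.52063989 0.02789651 0.04591332]
```

View pics/q2.png

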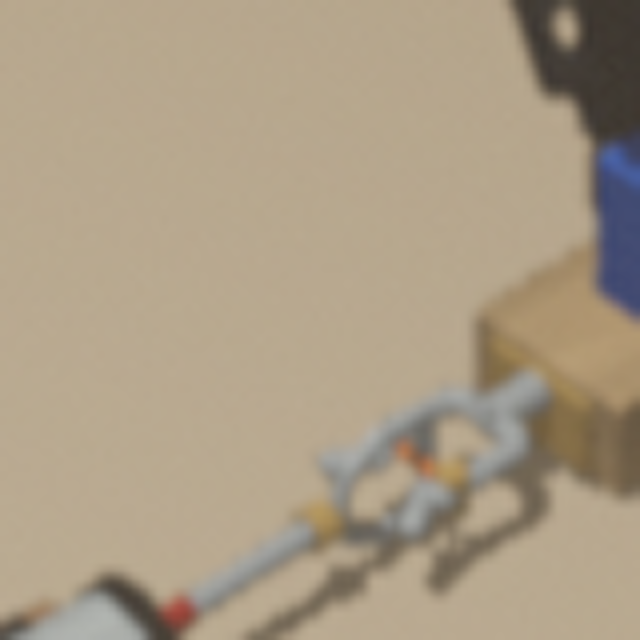

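View pics/q1.png

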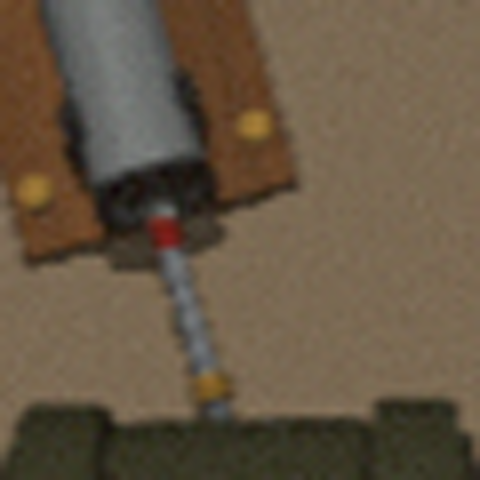

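In the top view at (285,179) the red band is clear of the tube, with bare rod showing behind it. I'll hold for about 1.4 s, then ease back.

Request:
{"api": "apply_moves", "payload": {"fingers": [0, 0, 0, 0, 0, 0, 0, 0], "slide": [[-0.001, -0.0003, 0], [-0.001, -0.0003, 0], [-0.001, -0.0003, 0], [-0.001, -0.0003, 0], [-0.001, -0.0003, 0], [-0.001, -0.0003, 0], [-0.001, -0.0003, 0], [-0.001, -0.0003, 0]], "rotation": [[0, 0, 0], [0, 0, 0], [0, 0, 0], [0, 0, 0], [0, 0, 0], [0, 0, 0], [0, 0, 0], [0, 0, 0]]}}

```text
time_s: 17.55
position: [0.5198, 0.0277, 0.0459]
tool_rot: [-0.445, 3.104, 0.0]
contact_force: [7.8, 1.1, -8.1]
opening: 0.0213
```

Request:
{"api": "apply_moves", "payload": {"fingers": [0, 0, 0, 0], "slide": [[0, 0, 0], [0, 0, 0], [0, 0, 0], [0, 0, 0]], "rotation": [[0, 0, 0], [0, 0, 0], [0, 0, 0], [0, 0, 0]]}}

```text
time_s: 18.05
position: [0.5198, 0.0277, 0.0459]
tool_rot: [-0.445, 3.104, 0.0]
contact_force: [8.4, 3.7, -7.6]
opening: 0.0213
```

```bash
python3 - <<'E'
from h import *
t=vision.snapshot('top');b=crop('top',t,265,150,60,60,8,'r1.png')
print(bot.observe()['contact_force'],bot.observe()['position'])
E
```

```text
[ 7.84278947  2.55279896 -8.620865  ] [0.51981325 0.02765944 0.04591998]
```

View pics/r1.png

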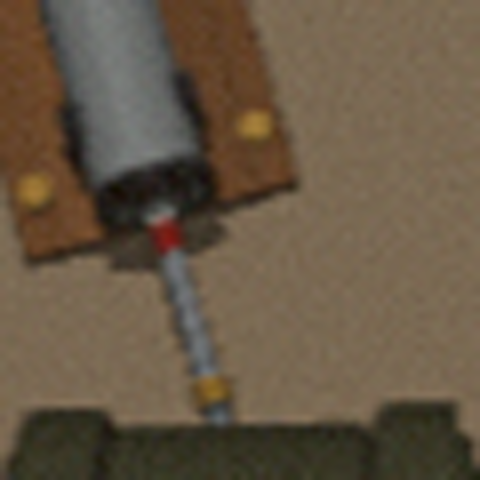

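Held, with the band still out. I'll ease back to mid-slack, where the rod was seen at rest (x about 0.542).

Request:
{"api": "apply_moves", "payload": {"fingers": [0, 0, 0, 0, 0, 0, 0, 0], "slide": [[0.003, 0.0009, 0], [0.006, 0.0018, 0], [0.009, 0.0026, 0], [0.012, 0.0035, 0], [0.015, 0.0044, 0], [0.018, 0.0053, 0], [0.021, 0.0062, 0], [0.0225, 0.0066, 0]], "rotation": [[0, 0, 0], [0, 0, 0], [0, 0, 0], [0, 0, 0], [0, 0, 0], [0, 0, 0], [0, 0, 0], [0, 0, 0]]}}

```text
time_s: 19.1
position: [0.5393, 0.0331, 0.0449]
tool_rot: [0.444, -3.108, 0.0]
contact_force: [-1.6, -0.5, 0.4]
opening: 0.0213
```

Request:
{"api": "apply_moves", "payload": {"fingers": [0, 0, 0], "slide": [[0, 0, -0.0003], [0, 0, -0.0003], [0, 0, -0.0003]], "rotation": [[0, 0, 0], [0, 0, 0], [0, 0, 0]]}}

```text
time_s: 19.48
position: [0.5396, 0.0332, 0.0449]
tool_rot: [0.445, -3.109, 0.0]
contact_force: [-2.9, -1.2, 3.1]
opening: 0.0216
```

```bash
python3 - <<'E'
from h import *
s=vision.snapshot('scene');b=crop('scene',s,240,230,80,80,8,'s2.png')
print(bot.observe()['contact_force'],bot.observe()['position'],bot.observe()['tool_rot'])
E
```

```text
[-3.04965893 -0.83811159  2.12774348] [0.53961358 0.03319901 0.04483944] [ 4.44541966e-01 -3.10940180e+00  2.46066403e-05]
```

View pics/s2.png

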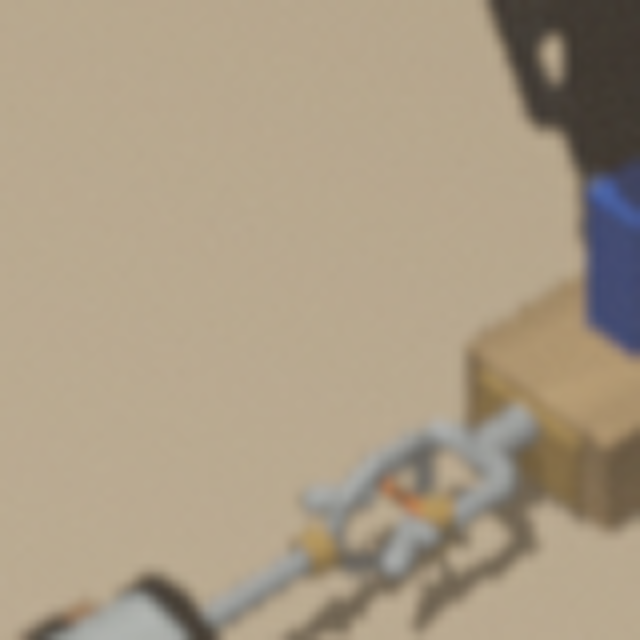

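The rod is at rest (ferrule at scene (280,298)), the gate is shut with the bar inside, and the sledge is flat. I'll let go and retreat upward.

Request:
{"api": "apply_moves", "payload": {"fingers": [0.35, 0.45, 0.6, 0.8, 0.8, 0.8], "slide": [[0, 0, 0], [0, 0, 0], [0, 0, 0], [0, 0, 0], [0, 0, 0.01], [0, 0, 0.03]], "rotation": [[0, 0, 0], [0, 0, 0], [0, 0, 0], [0, 0, 0], [0, 0, 0], [0, 0, 0]]}}

```text
time_s: 20.27
position: [0.5394, 0.0333, 0.075]
tool_rot: [0.445, -3.109, 0.0]
contact_force: [0.2, 0.6, 1.1]
opening: 0.0685
```

Request:
{"api": "apply_moves", "payload": {"fingers": [0.8, 0.8, 0.8, 0.8, 0.8, 0.8, 0.8], "slide": [[0, 0, 0.03], [0, 0, 0.07], [0, 0, 0.12], [0, -0.05, 0.16], [0, -0.1, 0.16], [0, -0.15, 0.16], [0, -0.2, 0.16]], "rotation": [[0, 0, 0], [0, 0, 0], [0, 0, 0], [0, 0, 0], [0, 0, 0], [0, 0, 0], [0, 0, 0]]}}

```text
time_s: 21.15
position: [0.5399, -0.1681, 0.236]
tool_rot: [-0.445, 3.108, 0.0]
contact_force: [0.9, 0.6, -0.4]
opening: 0.0684
```

```bash
python3 - <<'E'
from h import *
s=vision.snapshot('scene');b=crop('scene',s,220,210,120,100,5,'t2.png')
t=vision.snapshot('top');a=crop('top',t,255,130,90,140,5,'t1.png');cv2.imwrite('pics/tt.png',t[:,:,::-1]);cv2.imwrite('pics/ts.png',s[:,:,::-1])
print(bot.observe()['contact_force'],bot.observe()['position'])
E
```

```text
[0.06537424 0.28970767 0.64281188] [ 0.53835114 -0.17435113  0.2360825 ]
```

View pics/t2.png

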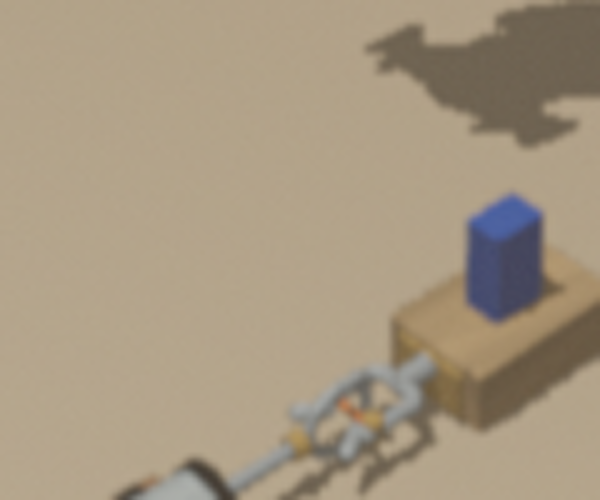

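View pics/tt.png

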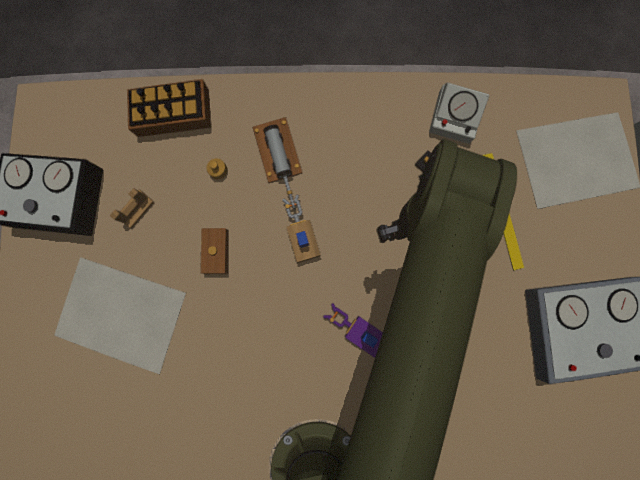

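The sledge stands flat and coupled: gate at scene (290,292), hook at top (292,208). The rod is at rest and the bystanders in view haven't moved. Handing in.

```bash
python3 - <<'E'
from cell import bot
print(bot.hand_in())
E
```

```text
the job is handed in; nothing more can be done
None
```

The job is done and handed in at about 21 s: the wooden sledge is coupled to the gauge, flat on the table and released.

- **Coupling:** I pushed the hook straight onto the ring until the orange gate flicked shut. The push force then fell from about 13 N to about 5 N.
- **Proof pull:** I drew the sledge back until bare rod showed behind the red band in the top view. I held it there for about 1.6 s at roughly 8 N, then eased back until the rod was at rest.
- **Last checks:** After release the gate was shut with the ring's bar inside, the rod was at its rest position and the sledge was flat. The bystanders I could see had not moved; in the last top picture the arm covered part of the purple sledge and the rule, and hid most of the tap key.
- **Forces:** The highest horizontal force I read was about 17.8 N, including table friction. For part of the push the sledge also pressed down on the table with up to about 18 N, which I corrected by lifting and levelling the gripper. At the worst such reading, the two combined came to about 22–23 N at the wrist. Forces were read only at the end of each move, so brief peaks in between were not seen.

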